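# Drive the overlong bush out of a bearing block

### The job

One of the three bushes in the bearing block is too long and stands proud of the block's face: turn the T-handle of its keeper a quarter turn so that the keeper swings clear, leaving the other two keepers shut, before you move the bush. Then take the drift from its wooden rest and, with its nose on the proud end, drive that bush right through the block so that it drops into the catch tray; do not touch it with the fingers and leave the other bushes, the wrench and the oil bottle alone. Leave the bush in the tray and the keeper open, and lay the drift back in its rest the way you found it.

Things in the scene. Friction and masses are not known exactly. Their poses are not given: they have to be found in the camera images.
- jig: Grey bearing block fixed on a steel base. Origin on the bench below the block's middle; z up, x along the row of three bores, +y the drive direction (entry face at y = -18, exit face at +18). Block 190 (x) by 36 (y) by 85 high. Each bore holds one brass bush, gripped along y -10 to +10: 8 to 13 N move it. A keeper on a post stands beyond each exit
- bore0 (a point): Centre of the entry mouth of the bore at the block's x = -64. Level through bore, 23 in diameter, 36 long along the block's y, axis 60 above the bench. Same axes as the block
- bore1 (a point): The same, the bore at x = 0
- bore2 (a point): The same, the bore at x = +64
- tray (a point): Middle of the floor of the open catch tray on the exit side, 8 above the bench, 69.5 from the block's origin along +y. Inside 206 along x, 103 along y (18 to 121 from the block's origin), walls to 26 above the bench. The three keeper posts stand in it
- keeper0 (a joint): Turn (rad) of the keeper of bore0. Shut (starts at 0 to 0.1) its steel tongue, 33 long, 6 thick, 48 to 70 above the bench, points to the block's -x, across the bush's way out, 35 mm beyond the bush. Turns anticlockwise seen from above up to 1.57, the tongue then pointing back at the block (-y), clear of the way. Stays where left, 0.03 N m friction
- keeper1 (a joint): The same for bore1
- keeper2 (a joint): The same for bore2
- keeper0_grip (a point): Centre of the black T-handle on keeper0, on its upright turning axis: 26 to the block's +x side of the axis of bore0, 54 along +y from the block's origin, 110 above the bench. A bar 28 long (this point's x axis, along the tongue: along the block's x when shut), 10 thick (y), 22 high (98 to 120 above the bench). Handles are 64 apart
- keeper1_grip (a point): The same on keeper1, beside bore1
- keeper2_grip (a point): The same on keeper2, beside bore2
- bush_long: The overlong brass bush, a cylinder 22 in diameter and 44 long, mass 90 to 180 g, lying in one of the three bores (which one varies). Origin: centre of its exit-side end face, 2 mm inside the exit face at the start; its y axis is the cylinder axis, the body reaching 44 towards -y, so it stands 10 proud of the entry face. The hole in each end is only a shallow mark; treat it as solid
- bush_long_mid (a point): Middle of the overlong bush, 22 from either end
- bush_a: A right-length brass bush, 22 in diameter and 28 long, in another bore; origin at its exit-side end face as above; its entry end lies 6 mm inside the entry face. To be left in place
- bush_b: The other right-length bush, the same
- drift: Drift: origin at the middle of the handle, on the axis; +x points to the nose. Black handle 22 by 22 square, 80 long (x -40 to +40), then a steel collar 34 in diameter (x 40 to 46), then a steel rod 14 in diameter with a flat nose (x 46 to 141). 220 g. Centre of mass about 27 in front of the origin
- drift_grip (a point): Place to hold the drift: on its axis, 22 in front of its origin, 18 behind the collar; same axes as the drift. The nose is 119 ahead
- drift_tip (a point): Middle of the flat nose of the drift, 141 from its origin
- rest: Fixed plywood rest: board 200 by 90 by 12 (x -55 to +145) with two notched supports; origin on the bench below the handle's middle, x along the drift towards the nose. The handle's rear lies in a notch 32 wide at x = -38 to -26, the rod in a notch 26 wide at x = 107 to 123, the axis of the drift 48 above the bench; the notch cheeks rise to 55 above the bench. Open between the supports
- oil_bottle: Grey bottle, 48 in diameter, 110 high, standing upright; origin under its foot. To be left alone
- wrench: Flat steel wrench, 180 long, 8 thick, lying along its x axis; origin under its middle. To be left alone
Mind the look-alikes: they are no part of the job. Leave any blue or orange look-alike of the drift alone. Several things look just like the rest: the one meant starts farthest to the robot's right.

How it is judged:
By the outcome, as a careful person would: the job done as asked, in the order asked, and still so for the second after the job is handed in, with the robot touching nothing.
It also fails if it takes over 72 s, if anything falls off the work surface, if the arm or the gripper's body presses on something with over 40 N, if the wrist force passes 120 N, or if a joint passes its speed limit or range.

### The arm

A 6-joint arm with a two-finger parallel gripper is mounted at the origin on the work surface. World frame = base frame: x ahead of the robot, y to its left, z up, the work surface at z = 0. Lengths are in m, angles in rad, forces in N, time in s.
With the tool pointing down it reaches from about 0.25 to 0.725 m from the base axis. Payload 4 kg.
Tool frame: the origin (TCP) lies midway between the tips of the shut fingers; the grasp point (between the pads) lies 19 mm behind it (bot.grip_point_offset is the distance from the TCP to the grasp point, in m); z points along the fingers, y is the line along which they close (so a half turn about z gives the same grasp; the last joint's range is limited). The gripper opens to 85 mm and grips with 20 to 120 N. Pads are 22 mm wide; open, the fingers measure 114 mm over their backs; the gripper's body (76 mm by 85 mm) begins 54 mm behind the grasp point. The pads swing forward as they close: fully open they stand 13 mm farther back than shut.
Start: joints at [1.185, 0.241, 0.005, 1.335, 0, 1.571], TCP at [0.188, 0.463, 0.231] pointing down, gripper open.
Joint ranges: [-2.72, 2.72], [-1.05, 1.87], [-1.09, 1.28], [-1.99, 2.15], [-1.42, 1.44], [-3.14, 3.14]. Speed limits (rad/s): [2.79, 2.79, 3.14, 3.14, 3.14, 3.14].

### API

Orientations are given as a unit quaternion [x, y, z, w].
In Python, from workcell import bot gives the robot as it stands.
- The arm moves only by the tool step_arm, never from a script. Its argument "targets" is text: rows parted by semicolons, each of 7 numbers parted by spaces: the opening, from -1 (shut) to 1 (fully open), so that 0 is half open, then the shift along the world's x, y, z normalised to -1 to 1, where 1 is 0.5 m, then the turn, a rotation vector about the world's x, y, z normalised to -1 to 1, where 1 is pi/4 rad. In form: gripper x y z wx wy wz; .... A call has 1 to 10 rows; each row is the pose to reach, as a shift and turn from the pose commanded when the call began; what a row does not reach only later rows make up. A row lasts 1/12 s, in which the tool goes at most 41.7 mm and 7.16 degrees, less where a joint would pass 70% of its speed; a pose out of reach is approached as far as the arm can. A call with a number of a shift or a turn outside -1 to 1 is refused whole. A call with a gripper value outside its range is refused whole. The fingers move at their own pace and stop on an object; the grip force is fixed at half the most. Time passes only in rows, so rows that repeat a pose let the fingers close. It gives the time, the measured TCP pose, the force, the opening and the grip force at its end, in the units of the state.
- bot.get_obs(): the state, without advancing time (a new reading comes with each control period).
- bot.camera(name): name is "scene" or "top"; returns the picture (384x512x3 uint8, red, green, blue); there is no depth.
- bot.camera_info(name): a dict with "vertical_fov" (degrees; the focal length in pixels is half the picture's height over the tangent of half this angle, whatever the lens; pixels are square), "cx", "cy" (the principal point, pixels), "pose" (4x4, takes a point from camera to world coordinates). Camera axes: x right, y up, looking along -z (the intrinsics and any distortion apply to the point x, -y, -z); pixel columns grow to the right and rows downward; lengths in m; the calibration is good to about 2 mm. A picture is of the moment at which its call begins. camera_info takes no time and is no camera call.
- bot.job_done(): hands the job in; it is judged then, once.
The state is a dict: "clock": time; "joint_pos": joint angles; "joint_vel": joint speeds; "tau": joint torques, N m; "eef_pos": TCP position; "tool_rot": TCP orientation; "ft_force": force on the tool from outside, world axes, zero at the start; "ft_torque": the same for the moment, N m; "grip_width": finger opening in m; "grasp_force": force on a finger pad.
Only numpy, scipy, OpenCV 4.12 (cv2) and the standard library are available. Lean on these libraries where they do the work, as an engineer would, in place of code of your own. Each camera call takes 0.05 s, during which the arm holds its last target. There are 200 camera calls.

## Working session

There is one attempt and no reset: what is moved stays moved. The work goes in short steps, Python scripts to look and compute and a tool call to move; the robot and the scene stay as the last step left them, time stands still between calls to the robot, and variables do not carry over. Pictures are saved under pics/ and viewed, at most 10 in all, crops included, and the job is handed in when it is done.

Besides the shell and the picture viewer there is one more tool, called after "Emit:" as name(argument=value, ...), one argument or row to a line, values as JSON. step_arm: Moves the arm, as the interface text tells. Scaled input: -1 to 1 covers 0.5 m each way for a shift and pi/4 rad each way for a turn. Its arguments: {"type":"object","properties":{"targets":{"type":"string"}},"required":["targets"]}

```bash
mkdir -p pics; python3 - <<'E'
from workcell import bot
import cv2
for n in("scene","top"):
    im=bot.camera(n); cv2.imwrite(f"pics/{n}0.png",cv2.resize(im[:,:,::-1],(800,600),interpolation=cv2.INTER_CUBIC)); cv2.imwrite(f"{n}_raw.png",im[:,:,::-1])
    print(bot.camera_info(n))
print(bot.get_obs(), bot.grip_point_offset)
E
```

```text
{'vertical_fov': 45.42062972232169, 'cx': 252.94011621796764, 'cy': 176.18358458988936, 'pose': array([[ 0.87562003, -0.39062346,  0.28408252,  0.95021203],
       [ 0.48296012,  0.71570575, -0.5044946 , -0.70672595],
       [-0.00625206,  0.57894611,  0.81534184,  1.12495173],
       [ 0.        ,  0.        ,  0.        ,  1.        ]])}
{'vertical_fov': 44.895191066714354, 'cx': 255.50950272449185, 'cy': 197.55812081634377, 'pose': array([[ 0.00555536,  0.99393623, -0.10981763,  0.41484796],
       [-0.99993171,  0.00439234, -0.01082951, -0.09065462],
       [-0.01028149,  0.10987029,  0.99389276,  1.68616572],
       [ 0.        ,  0.        ,  0.        ,  1.        ]])}
{'clock': 0.1, 'joint_pos': array([ 1.18498951e+00,  2.41348156e-01,  3.85854367e-03,  1.33517253e+00,
       -2.00355492e-05,  1.57081529e+00]), 'joint_vel': array([-0.00030051, -0.00179932,  0.00328308, -0.00112282, -0.0017684 ,
        0.0011676 ]), 'tau': array([-2.55623681e-04, -3.73138762e+01,  2.53010005e+01,  1.08628147e-02,
       -1.02471304e-04,  7.23564995e-07]), 'eef_pos': array([0.1879502 , 0.46273114, 0.23049655]), 'tool_rot': array([ 1.91718468e-01,  9.81449519e-01, -9.17523745e-04, -1.69005936e-04]), 'ft_force': array([-0.95421443, -0.07516946,  0.23861102]), 'ft_torque': array([-0.02246844, -0.04112059, -0.03071556]), 'grasp_force': 0.0, 'grip_width': 0.08552690816978309} 0.0187
```

View pics/scene0.png

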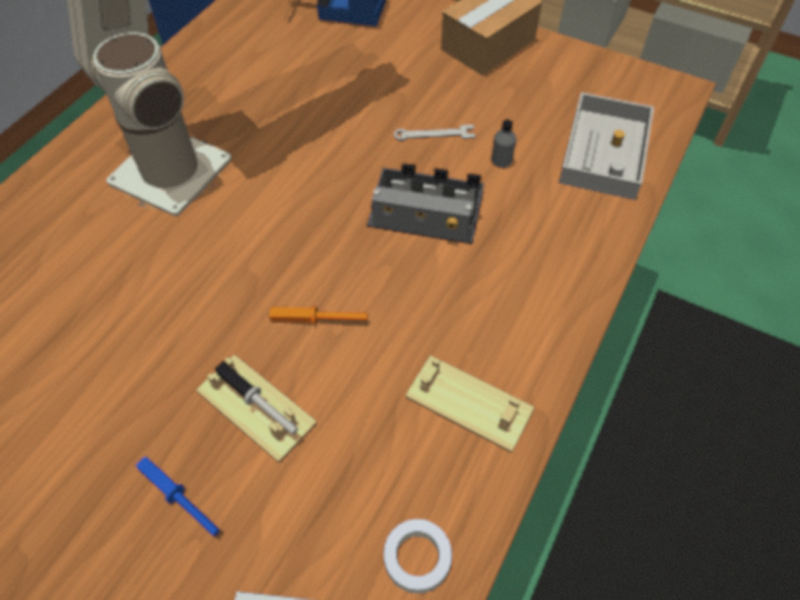

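View pics/top0.png

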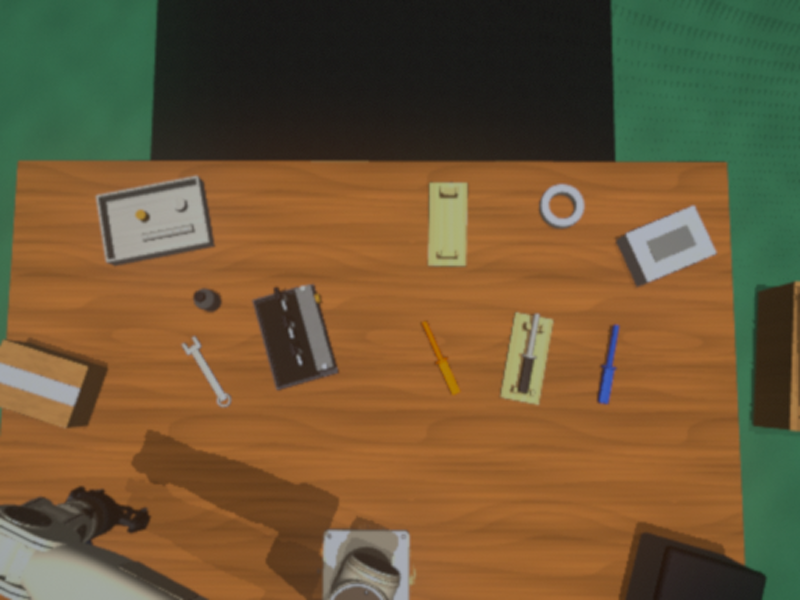

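The scene picture shows the block at about (428,205) with its proud bush at (452,222), the end farthest from the robot, so bore2. The top picture shows the block at (295,335) and the drift in its rest at (527,358), with a look-alike rest at (447,223). I'll zoom in on the block and rest next.

```bash
python3 - <<'E'
import cv2,numpy as np
t=cv2.imread("top_raw.png");s=cv2.imread("scene_raw.png")
def crop(im,x,y,w,h,k):
    c=cv2.resize(im[y:y+h,x:x+w],(w*k,h*k),interpolation=cv2.INTER_CUBIC)
    for i in range(0,w,10): cv2.putText(c,str(x+i),(i*k,8),0,.3,(0,255,255),1); cv2.line(c,(i*k,10),(i*k,14),(0,255,255),1)
    for i in range(0,h,10): cv2.putText(c,str(y+i),(0,i*k+4),0,.3,(0,255,255),1)
    return c
a=crop(t,155,175,66,80,6); b=crop(s,230,98,85,60,6)
a2=crop(t,310,190,50,72,6); b2=crop(s,120,220,88,80,6)
def put(p,q):
    H=max(p.shape[0],q.shape[0]);o=np.zeros((H,p.shape[1]+q.shape[1]+4,3),np.uint8)
    o[:p.shape[0],:p.shape[1]]=p;o[:q.shape[0],p.shape[1]+4:]=q;return o
o=put(a,b);print(o.shape);cv2.imwrite("pics/jig.png",o[:600,:]) if o.shape[1]<=800 else cv2.imwrite("pics/jig.png",cv2.resize(o,None,fx=800/o.shape[1],fy=800/o.shape[1]))
o=put(a2,b2);print(o.shape);cv2.imwrite("pics/rest.png",cv2.resize(o,None,fx=min(1,800/o.shape[1]),fy=min(1,800/o.shape[1])))
E
```

```text
(480, 910, 3)
(480, 832, 3)
```

View pics/jig.png

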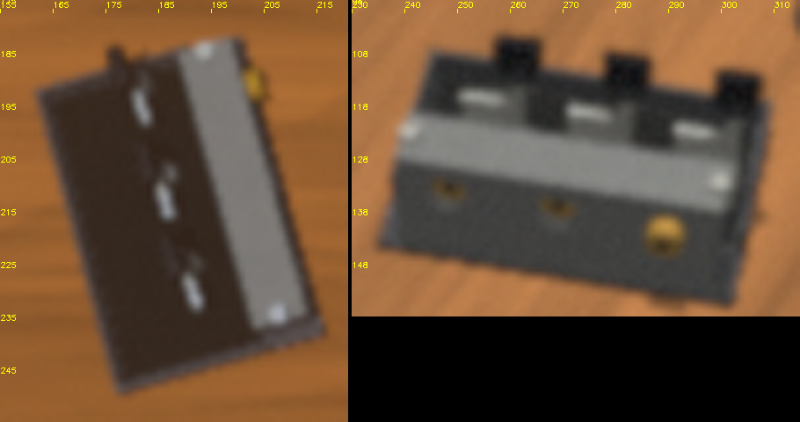

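View pics/rest.png

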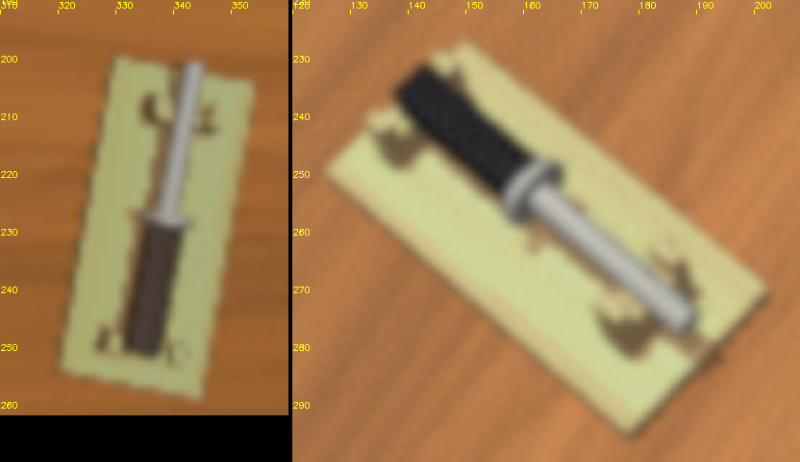

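Top crop: the block's top face runs from about (189,185)/(199,183) to (213,234)/(203,237), with the proud bush at (203,191). The rest board's corners are near (330,200), (354,205), (345,259) and (321,254). Next I'll fit the poses with both cameras.

```bash
cat > h.py <<'E'
import cv2,numpy as np
from scipy.optimize import least_squares
from scipy.ndimage import map_coordinates
from workcell import bot
INF={n:bot.camera_info(n) for n in("scene","top")}
def proj(n,P):
    I=INF[n];T=np.linalg.inv(I["pose"]);p=np.atleast_2d(P)@T[:3,:3].T+T[:3,3]
    f=192/np.tan(np.radians(I["vertical_fov"])/2)
    return np.c_[I["cx"]+f*p[:,0]/-p[:,2],I["cy"]+f*-p[:,1]/-p[:,2]]
def w(q,P):
    P=np.atleast_2d(np.array(P,float));c,s=np.cos(q[2]),np.sin(q[2])
    return np.c_[q[0]+c*P[:,0]-s*P[:,1],q[1]+s*P[:,0]+c*P[:,1],P[:,2]]
def track(q,edges,imgs,R=3.,cams=("scene","top"),it=12):
    """edges: (A,B) model segments; refine planar pose q by edge search"""
    for k in range(it):
        r=R if k<4 else 1.8
        obs=[]
        for n in cams:
            g=imgs[n]
            for e,(A,B) in enumerate(edges):
                S=np.linspace(.12,.88,25)[:,None];M=(1-S)*np.array(A)+S*np.array(B)
                u=proj(n,w(q,M));d=u[-1]-u[0];d/=np.linalg.norm(d);nn=np.array([-d[1],d[0]])
                t=np.arange(-r-1,r+1.01,.25)
                pts=u[:,None]+t[None,:,None]*nn
                v=np.stack([map_coordinates(g[...,c],[pts[...,1],pts[...,0]],order=1) for c in range(3)],-1)
                gr=np.linalg.norm(v[:,4:]-v[:,:-4],axis=-1);tt=t[2:-2]
                i=gr.argmax(1);ok=(gr.max(1)>25)
                for j in np.where(ok)[0]:
                    a=slice(max(0,i[j]-3),i[j]+4)
                    obs.append((n,M[j],nn,u[j]@nn+(gr[j,a]*tt[a]).sum()/gr[j,a].sum(),e))
        ns=np.array([o[0]=="top" for o in obs]);M=np.array([o[1] for o in obs]);N=np.array([o[2] for o in obs]);D=np.array([o[3] for o in obs]);E=np.array([o[4] for o in obs])
        def res(q):
            W=w(q,M);r=np.empty(len(M))
            for n in cams:
                m=ns==(n=="top")
                if m.any(): r[m]=(proj(n,W[m])*N[m]).sum(1)-D[m]
            return r
        s=least_squares(res,q,loss="soft_l1",f_scale=.4,x_scale=[.01,.01,.01]);q=s.x
    r=res(q)
    for n in cams:
        print(n,[(e,len(r[m]),round(float(np.mean(r[m])),2)) for e in range(len(edges)) for m in [(ns==(n=="top"))&(E==e)] if m.any()])
    return q
def fitpts(n,P,uv,q0): return least_squares(lambda q:(proj(n,w(q,P))-uv).ravel(),q0).x
def poly(P): return [(P[i],P[(i+1)%len(P)]) for i in range(len(P))]
E
cat > m.py <<'E'
from h import *
imgs={n:cv2.imread(f"{n}_raw.png").astype(float) for n in INF}
J=[[.095,.018,.085],[.095,-.018,.085],[-.095,-.018,.085],[-.095,.018,.085]]
q=fitpts("top",J,np.array([[189.1,184.9],[199,182.6],[213.3,234.2],[203,237.2]]),[.5,.15,0]);print("jig init",q)
R=[[.145,.045,.012],[.145,-.045,.012],[-.055,-.045,.012],[-.055,.045,.012]]
r=fitpts("top",R,np.array([[329.9,199.9],[354,204.6],[345.2,259],[320.6,254.5]]),[.5,-.3,0]);print("rest init",r)
for c in (("top",),("scene",),("scene","top")):
    print("J",track(q,poly(J),imgs,cams=c)); print("R",track(r,poly(R),imgs,cams=c))
    D=[([.05,s*.007,.048],[.135,s*.007,.048]) for s in(1,-1)]
    print("rod",track(r,D,imgs,cams=c,R=2))
E
python3 m.py
```

```text
jig init [0.54917236 0.11502813 0.28147301]
rest init [ 0.44209609 -0.35929162 -0.17850389]
top [(0, 25, 0.19), (1, 25, 0.16), (2, 25, 0.17), (3, 25, 0.15)]
J [0.55152214 0.11765795 0.28647274]
top [(0, 23, 0.08), (1, 25, -0.25), (2, 25, -0.07), (3, 25, -0.24)]
R [ 0.44446979 -0.35698604 -0.18674391]Traceback (most recent call last):
  File "m.py", line 10, in <module>
    print("rod",track(r,D,imgs,cams=c,R=2))
                ~~~~~^^^^^^^^^^^^^^^^^^^^^
  File "h.py", line 38, in track
    s=least_squares(res,q,loss="soft_l1",f_scale=.4,x_scale=[.01,.01,.01]);q=s.x
    return func(*args, **kwargs)
    vector_fun = VectorFunction(
        fun_wrapped,
    ...<6 lines>...
        workers=workers
    )
    self._update_fun()
    ~~~~~~~~~~~~~~~~^^
    self.f = self.fun_wrapped(xp_copy(self.x))
             ~~~~~~~~~~~~~~~~^^^^^^^^^^^^^^^^^
    return np.atleast_1d(self.fun(x))
                         ~~~~~~~~^^^
    return self.f(x, *self.args, **self.kwargs)
           ~~~~~~^^^^^^^^^^^^^^^^^^^^^^^^^^^^^^
  File "h.py", line 33, in res
    W=w(q,M);r=np.empty(len(M))
  File "h.py", line 12, in w
    return np.c_[q[0]+c*P[:,0]-s*P[:,1],q[1]+s*P[:,0]+c*P[:,1],P[:,2]]
                        ~^^^^^
IndexError: index 0 is out of bounds for axis 1 with size 0
```

```bash
sed -i 's/gr.max(1)>25/gr.max(1)>12/' h.py; python3 - <<'E'
s=open('m.py').read()
s=s.replace('for s in(1,-1)]','for s in(1,-1)]+[([-.04,s*.011,.059],[.04,s*.011,.059]) for s in(1,-1)]+[([.141,-.007,.048],[.141,.007,.048]),([-.04,-.011,.059],[-.04,.011,.059])]')
s=s.replace('track(r,D,imgs,cams=c,R=2)','track(r0,D,imgs,cams=("top",),R=2) if c==("top",) else 0').replace('print("R",track(r,poly(R),imgs,cams=c))','r0=track(r,poly(R),imgs,cams=c);print("R",r0)')
open('m.py','w').write(s)
E
python3 m.py
```

```text
jig init [0.54917236 0.11502813 0.28147301]
rest init [ 0.44209609 -0.35929162 -0.17850389]
top [(0, 25, 0.19), (1, 25, 0.16), (2, 25, 0.17), (3, 25, 0.15)]
J [0.55152214 0.11765795 0.28647274]
top [(0, 25, 0.1), (1, 25, -0.25), (2, 25, -0.06), (3, 25, -0.24)]
R [ 0.44446801 -0.35699304 -0.18655553]
top [(0, 25, -0.05), (1, 25, 0.45), (2, 25, 0.59), (3, 25, -0.71), (4, 25, 0.71), (5, 25, -0.47)]
rod [ 0.4463265  -0.35234532 -0.12359924]
scene [(0, 25, 0.35), (1, 25, 0.28), (2, 25, 0.41), (3, 25, 0.24)]
J [0.54660486 0.11590603 0.28275327]
scene [(0, 25, 0.04), (1, 25, -0.19), (2, 25, 0.02), (3, 25, -0.22)]
R [ 0.43882651 -0.35826079 -0.18549695]
rod 0
scene [(0, 25, -0.47), (1, 25, 0.23), (2, 25, 1.1), (3, 25, 0.13)]
top [(0, 25, 0.98), (1, 25, 0.05), (2, 25, -0.63), (3, 25, 0.13)]
J [0.54890593 0.116771   0.28775101]
scene [(0, 25, -0.79), (1, 25, 0.08), (2, 25, 0.69), (3, 25, -0.47)]
top [(0, 25, 0.85), (1, 25, -0.66), (2, 25, -0.94), (3, 25, 0.23)]
R [ 0.4412119  -0.35787603 -0.18803002]
rod 0
```

```bash
sed -i 's/np.c_\[I\["cx"\]+/np.c_[I["cx"]-.5+/; s/,I\["cy"\]+f/,I["cy"]-.5+f/' h.py
cat >> h.py <<'E'
from scipy.spatial.transform import Rotation as Ro
def go(x,y,z,az):
    o=bot.get_obs();p=o["eef_pos"];Y=Ro.from_quat(o["tool_rot"]).as_matrix()[:,1];Z=Ro.from_quat(o["tool_rot"]).as_matrix()[:,2]
    a=np.arctan2(Y[1],Y[0]);d=(az-a+np.pi/2)%np.pi-np.pi/2
    print("shift",np.round((np.array([x,y,z])-p)/.5,4),"turn z",round(d,4),round(d/(np.pi/4),4),"az",round(a,4),"Z",Z.round(4),"q",o["joint_pos"].round(3),"t",o["clock"])
E
python3 m.py
python3 - <<'E'
from h import *
g=cv2.imread("top_raw.png");hsv=cv2.cvtColor(g,cv2.COLOR_BGR2HSV)
sub=(slice(195,260),slice(315,360))
# handle dark / rod low sat inside board
h=hsv[sub];v=h[...,2].astype(int);s=h[...,1].astype(int)
for nm,m in(("handle",(v<85)),("rod",(s<60)&(v>95))):
    for r in range(0,65,4):
        c=np.where(m[r])[0]
        if len(c)>1: print(nm,r+195,c.mean().round(2)+315,len(c))
E
```

```text
jig init [0.5474454  0.11326388 0.28139494]
rest init [ 0.4403139  -0.36105416 -0.17861196]
top [(0, 25, 0.18), (1, 25, 0.16), (2, 25, 0.17), (3, 25, 0.14)]
J [0.54981403 0.11589016 0.28649516]
top [(0, 25, 0.09), (1, 25, -0.25), (2, 25, -0.07), (3, 25, -0.24)]
R [ 0.44268928 -0.35876365 -0.18654636]
top [(0, 25, -0.04), (1, 25, 0.46), (2, 25, 0.59), (3, 25, -0.71), (4, 25, 0.71), (5, 25, -0.47)]
rod [ 0.44457826 -0.35405678 -0.12438395]
scene [(0, 25, 0.33), (1, 25, 0.34), (2, 25, 0.37), (3, 25, 0.25)]
J [0.54879255 0.11475727 0.28066132]
scene [(0, 25, 0.02), (1, 25, -0.21), (2, 25, -0.02), (3, 25, -0.24)]
R [ 0.4407368  -0.35882943 -0.18472792]
rod 0
scene [(0, 25, 0.09), (1, 25, 0.26), (2, 25, 0.49), (3, 25, 0.11)]
top [(0, 25, 0.35), (1, 25, 0.14), (2, 25, 0.0), (3, 25, 0.23)]
J [0.54934413 0.1154731  0.28619712]
scene [(0, 25, -0.25), (1, 25, -0.17), (2, 25, 0.21), (3, 25, -0.27)]
top [(0, 25, 0.35), (1, 25, -0.3), (2, 25, -0.39), (3, 25, -0.18)]
R [ 0.44153168 -0.35869091 -0.18729525]
rod 0
handle 231 337.5 6
handle 235 336.5 6
handle 239 335.5 6
handle 243 335.0 7
handle 247 334.5 6
rod 203 343.0 3
rod 207 342.5 4
rod 211 341.5 4
rod 215 340.5 4
rod 219 340.0 5
rod 223 339.5 4
rod 227 338.0 7
```

```bash
cat >> h.py <<'E'
JIG=np.array([.5493,.1154,.2862]);REST=np.array([.4415,-.3587,-.187])
E
python3 - <<'E'
from h import *
uv=np.array([[337.5,231],[336.5,235],[335.5,239],[335,243],[334.5,247],[343,203],[342.5,207],[341.5,211],[340.5,215],[340,219],[339.5,223]])
def res(p):
    a=proj("top",w([REST[0],REST[1]+p[0],p[1]],[[-.05,0,.05],[.15,0,.05]]))
    return a[0,0]+(uv[:,1]-a[0,1])/(a[1,1]-a[0,1])*(a[1,0]-a[0,0])-uv[:,0]
s=least_squares(res,[0,-.19]);print("drift dy,yaw",s.x,s.fun.round(2))
G=w(JIG,[[.09,.054,.11]])[0];print("keeper2",G)
D=w(REST,[[.022,0,.048]])[0];print("grip",D)
print("drive start/end",w(JIG,[[.064,-.028-.119,.06],[.064,.028-.119,.06]]))
go(G[0],G[1],.16,np.pi/2+JIG[2])
E
```

```text
drift dy,yaw [ 0.00364838 -0.2129686 ] [-0.02  0.16  0.35  0.04 -0.27  0.15 -0.16  0.03  0.22 -0.09 -0.4 ]
keeper2 [0.62039444 0.19261127 0.11      ]
grip [ 0.46311646 -0.36279006  0.048     ]
drive start/end [[ 0.65219611 -0.0075528   0.06      ]
 [ 0.63638681  0.04616932  0.06      ]]
shift [ 0.8649 -0.5402 -0.141 ] turn z 0.672 0.8556 az 1.185 Z [-7.0e-04 -1.7e-03 -1.0e+00] q [ 1.185  0.241  0.004  1.335 -0.     1.571] t 0.1
```

Emit:
step_arm(
  targets="0 0.865 -0.54 0 0 0 0.856;0 0.865 -0.54 0 0 0 0.856;0 0.865 -0.54 0 0 0 0.856;0 0.865 -0.54 0 0 0 0.856;0 0.865 -0.54 0 0 0 0.856;0 0.865 -0.54 0 0 0 0.856;0 0.865 -0.54 0 0 0 0.856;0 0.865 -0.54 0 0 0 0.856;0 0.865 -0.54 0 0 0 0.856;0 0.865 -0.54 0 0 0 0.856",
)

```text
clock: 0.93
eef_pos: [0.5181, 0.2569, 0.2308]
tool_rot: [-0.143, 0.99, -0.0, -0.0]
ft_force: [0.2, 0.8, 0.2]
grip_width: 0.0429
grasp_force: 0.0
```

Emit:
step_arm(
  targets="0 0 0 0 0 0 0;0 0 0 0 0 0 0",
)

```text
clock: 1.1
eef_pos: [0.5182, 0.2565, 0.23]
tool_rot: [-0.141, 0.99, -0.0, -0.001]
ft_force: [-1.3, 0.7, 0.5]
grip_width: 0.0424
grasp_force: 0.0
```

```bash
python3 -c "
from h import *
go(.6204,.1926,.093,np.pi/2+JIG[2]);print(bot.get_obs()['grip_width'])"
```

```text
shift [ 0.2044 -0.1278 -0.2739] turn z 0.0042 0.0053 az 1.8528 Z [-1.9e-03 -8.0e-04 -1.0e+00] q [0.46  0.4   0.226 1.398 0.    0.178] t 1.1
0.042435865897643386
```

Emit:
step_arm(
  targets="0 0.204 -0.128 0 0 0 0.005;0 0.204 -0.128 0 0 0 0.005;0 0.204 -0.128 0 0 0 0.005;0 0.204 -0.128 -0.1 0 0 0.005;0 0.204 -0.128 -0.18 0 0 0.005;0 0.204 -0.128 -0.18 0 0 0.005;0 0.204 -0.128 -0.18 0 0 0.005;0 0.204 -0.128 -0.18 0 0 0.005",
)

```text
clock: 1.77
eef_pos: [0.6182, 0.1956, 0.1422]
tool_rot: [-0.146, 0.989, 0.0, -0.0]
ft_force: [0.6, 0.5, 0.4]
grip_width: 0.0427
grasp_force: 0.0
```

```bash
python3 - <<'E'
from h import *
go(.6204,.1926,.093,np.pi/2+JIG[2])
t=bot.camera("top");s=bot.camera("scene")
o=np.zeros((480,804,3),np.uint8)
k=6
a=cv2.resize(s[85:165,225:315][:,:,::-1],None,fx=6,fy=6,interpolation=cv2.INTER_CUBIC);b=cv2.resize(t[170:250,155:197][:,:,::-1],None,fx=6,fy=6,interpolation=cv2.INTER_CUBIC)
cv2.imwrite("pics/keep1.png",np.hstack([a,b]))
E
```

```text
shift [ 0.0044 -0.006  -0.0985] turn z -0.006 -0.0076 az 1.863 Z [-5.e-04 -0.e+00 -1.e+00] q [0.306 0.583 0.29  1.278 0.    0.014] t 1.7667
```

View pics/keep1.png

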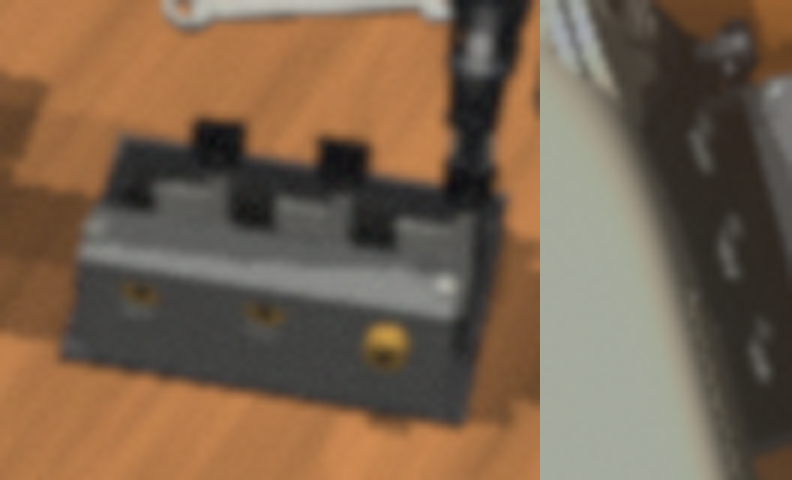

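The fingers stand straight over the third T-handle (crop ~(468,175)). Going down and closing.

Emit:
step_arm(
  targets="0 0.004 -0.006 0 0 0 -0.006;0 0.004 -0.006 -0.05 0 0 -0.006;0 0.004 -0.006 -0.098 0 0 -0.006;0 0.004 -0.006 -0.098 0 0 -0.006;0 0.004 -0.006 -0.098 0 0 -0.006;0 0.004 -0.006 -0.098 0 0 -0.006",
)

```text
clock: 2.37
eef_pos: [0.6221, 0.1918, 0.0945]
tool_rot: [-0.142, 0.99, 0.0, 0.002]
ft_force: [-0.1, 0.4, -0.0]
grip_width: 0.0428
grasp_force: 0.0
```

```bash
python3 -c "
from h import *
go(.6204,.1926,.093,np.pi/2+JIG[2]);print(bot.get_obs()['ft_force'])"
```

```text
shift [-0.0033  0.0016 -0.0031] turn z 0.0005 0.0006 az 1.8565 Z [ 2.9e-03  8.0e-04 -1.0e+00] q [ 0.299  0.617  0.221  1.172 -0.     0.013] t 2.3667
[-0.05661897  0.43326055 -0.01232366]
```

Emit:
step_arm(
  targets="-0.3 -0.002 0.001 -0.002 0 0 0;-0.5 -0.002 0.001 -0.002 0 0 0;-0.6 -0.002 0.001 -0.002 0 0 0;-0.65 -0.002 0.001 -0.002 0 0 0;-0.7 -0.002 0.001 -0.002 0 0 0;-0.75 -0.002 0.001 -0.002 0 0 0;-0.8 -0.002 0.001 -0.002 0 0 0;-0.8 -0.002 0.001 -0.002 0 0 0",
)

```text
clock: 3.03
eef_pos: [0.6201, 0.195, 0.0927]
tool_rot: [-0.143, 0.99, 0.002, 0.001]
ft_force: [-2.0, 7.2, 4.6]
grip_width: 0.0092
grasp_force: 38.2
```

Emit:
step_arm(
  targets="-1 0 0 0 0 0 0;-1 0 0 0 0 0 0;-1 0 0 0 0 0 0;-1 0 0 0 0 0 0",
)

```text
clock: 3.37
eef_pos: [0.6201, 0.195, 0.0927]
tool_rot: [-0.143, 0.99, 0.002, 0.001]
ft_force: [-1.5, 7.7, 4.5]
grip_width: 0.0092
grasp_force: 58.5
```

```bash
python3 -c "
from h import *
go(.6204,.1926,.093,np.pi/2+JIG[2]);o=bot.get_obs();print(o['ft_force'],o['ft_torque'])"
```

```text
shift [ 0.0007 -0.0047  0.0006] turn z -0.0018 -0.0023 az 1.8588 Z [ 0.0014  0.0051 -1.    ] q [0.303 0.617 0.216 1.167 0.004 0.015] t 3.3667
[-1.54560301  7.73314431  4.48133449] [1.44463744 0.35744885 0.00436031]
```

Emit:
step_arm(
  targets="-1 -0.001 0.004 -0.002 0 0 0;-1 -0.001 0.004 -0.002 0 0 0;-1 -0.001 0.004 -0.002 0 0 0",
)

```text
clock: 3.62
eef_pos: [0.6201, 0.1951, 0.0927]
tool_rot: [-0.143, 0.99, 0.001, 0.002]
ft_force: [-2.9, 2.1, 8.0]
grip_width: 0.0087
grasp_force: 59.2
```

```bash
python3 -c "
from h import *
go(.6204,.1926,.093,np.pi/2+JIG[2]);o=bot.get_obs();print(o['ft_force'],o['ft_torque'])"
```

```text
shift [ 0.0007 -0.005   0.0006] turn z -0.0006 -0.0007 az 1.8576 Z [ 0.0028  0.0019 -1.    ] q [3.040e-01 6.170e-01 2.150e-01 1.166e+00 1.000e-03 1.800e-02] t 3.6167
[-2.90610144  2.08206872  7.97556981] [0.50557962 0.45326841 0.06871684]
```

Emit:
step_arm(
  targets="-1 0.001 0 0.004 0 0 0.1;-1 0.001 0 0.004 0 0 0.2;-1 0.001 0 0.004 0 0 0.3;-1 0.001 0 0.004 0 0 0.4;-1 0.001 0 0.004 0 0 0.5;-1 0.001 0 0.004 0 0 0.6;-1 0.001 0 0.004 0 0 0.7;-1 0.001 0 0.004 0 0 0.8;-1 0.001 0 0.004 0 0 0.9;-1 0.001 0 0.004 0 0 0.9",
)

```text
clock: 4.45
eef_pos: [0.6194, 0.1959, 0.0927]
tool_rot: [-0.478, 0.878, 0.001, 0.001]
ft_force: [-1.5, 5.5, 3.2]
grip_width: 0.0094
grasp_force: 59.8
```

```bash
python3 -c "
from h import *
go(.6204,.1926,.093,np.pi+JIG[2]);o=bot.get_obs();print(o['ft_force'],o['ft_torque'])"
```

```text
shift [ 0.0019 -0.0065  0.0005] turn z 0.8602 1.0953 az 2.5676 Z [-5.0e-04  3.1e-03 -1.0e+00] q [ 0.305  0.618  0.218  1.17   0.003 -0.692] t 4.45
[-1.48294143  5.50517899  3.19410692] [ 1.10193604  0.30052873 -0.01870098]
```

Emit:
step_arm(
  targets="-1 0 0.003 0 0 0 0.1;-1 0 0.003 0 0 0 0.2;-1 0 0.003 0 0 0 0.3;-1 0 0.003 0 0 0 0.4;-1 0 0.003 0 0 0 0.5;-1 0 0.003 0 0 0 0.6;-1 0 0.003 0 0 0 0.7;-1 0 0.003 0 0 0 0.8;-1 0 0.003 0 0 0 0.9;-1 0 0.003 0 0 0 0.9",
)

```text
clock: 5.28
eef_pos: [0.6185, 0.1962, 0.0927]
tool_rot: [0.752, -0.659, -0.001, 0.0]
ft_force: [-5.2, 2.4, 4.9]
grip_width: 0.0088
grasp_force: 60.1
```

Emit:
step_arm(
  targets="-1 0 0 0 0 0 0.08;-1 0 0 0 0 0 0.14;-1 0 0 0 0 0 0.18;-1 0 0 0 0 0 0.18",
)

```text
clock: 5.62
eef_pos: [0.6182, 0.1961, 0.0927]
tool_rot: [0.796, -0.605, -0.001, 0.0]
ft_force: [-5.3, 3.0, 5.3]
grip_width: 0.0093
grasp_force: 60.2
```

```bash
python3 -c "
from h import *
go(.6204,.1926,.093,np.pi+JIG[2]);o=bot.get_obs();print(o['ft_force'],o['ft_torque'])"
```

```text
shift [ 0.0043 -0.0071  0.0005] turn z 0.0142 0.0181 az -2.8696 Z [-0.0029  0.001  -1.    ] q [ 0.306  0.618  0.218  1.173  0.002 -1.536] t 5.6167
[-5.30779125  3.00465226  5.33542677] [0.54511068 0.94549769 0.03431113]
```

Emit:
step_arm(
  targets="-1 -0.003 0.001 0 0 0 0.025;-1 -0.003 0.001 0 0 0 0.025;-0.6 -0.003 0.001 0 0 0 0.025;-0.4 -0.003 0.001 0 0 0 0.025;-0.4 -0.003 0.001 0 0 0 0.025;-0.4 -0.003 0.001 0 0 0 0.025",
)

```text
clock: 6.12
eef_pos: [0.6185, 0.1955, 0.092]
tool_rot: [0.802, -0.598, 0.0, 0.0]
ft_force: [-0.1, -0.3, 0.4]
grip_width: 0.0257
grasp_force: 0.0
```

Emit:
step_arm(
  targets="-0.4 0 0 0.05 0 0 0;-0.4 0 0 0.1 0 0 0;-0.4 0 0 0.18 0 0 0;-0.4 0 0 0.26 0 0 0;-0.4 0 0 0.26 0 0 0;-0.4 0 0 0.26 0 0 0",
)

```text
clock: 6.62
eef_pos: [0.6205, 0.1963, 0.2263]
tool_rot: [0.802, -0.598, 0.002, -0.003]
ft_force: [0.3, 0.2, -0.0]
grip_width: 0.026
grasp_force: 0.0
```

```bash
cat >> h.py <<'E'
JIG[:2]=[.5475,.1175]
E
python3 -c "
from h import *
o=bot.get_obs();print(o['ft_force'],o['ft_torque'],o['grip_width'],o['eef_pos'])
go(.4627,-.3610,.22,np.pi/2-.21)"
```

```text
[ 0.2597518   0.21697907 -0.04971128] [ 0.00039735 -0.00766815  0.01993577] 0.02595738962872467 [0.62053112 0.1963136  0.22629061]
shift [-0.3157 -1.1146 -0.0126] turn z 1.0715 1.3642 az -2.8523 Z [ 0.0078  0.0021 -1.    ] q [ 0.307  0.549  0.45   1.465 -0.    -1.554] t 6.6167
```

Emit:
step_arm(
  targets="0.2 -0.2 -0.75 0 0 0 -1;0.6 -0.2 -0.75 0 0 0 -1;1 -0.2 -0.75 0 0 0 -1;1 -0.2 -0.75 0 0 0 -1;1 -0.2 -0.75 0 0 0 -1;1 -0.2 -0.75 0 0 0 -1;1 -0.2 -0.75 0 0 0 -1;1 -0.2 -0.75 0 0 0 -1;1 -0.2 -0.75 0 0 0 -1;1 -0.2 -0.75 0 0 0 -1",
)

```text
clock: 7.45
eef_pos: [0.5157, -0.1839, 0.2207]
tool_rot: [-0.509, 0.86, 0.0, -0.002]
ft_force: [0.9, 0.1, 0.3]
grip_width: 0.0856
grasp_force: 0.0
```

Emit:
step_arm(
  targets="1 -0.116 -0.365 0 0 0 -1;1 -0.116 -0.365 0 0 0 -1;1 -0.116 -0.365 0 0 0 -1;1 -0.116 -0.365 0 0 0 -1;1 -0.116 -0.365 0 0 0 -1;1 -0.116 -0.365 0 0 0 -1;1 -0.116 -0.365 0 0 0 -1;1 -0.116 -0.365 0 0 0 -1",
)

```text
clock: 8.12
eef_pos: [0.4595, -0.3618, 0.2205]
tool_rot: [-0.143, 0.99, 0.001, -0.001]
ft_force: [1.0, 0.4, -0.1]
grip_width: 0.0849
grasp_force: 0.0
```

```bash
python3 - <<'E'
from h import *
go(.4627,-.3610,.029,np.pi/2-.21)
t=bot.camera("top");s=bot.camera("scene")
a=cv2.resize(s[60:170,200:330][:,:,::-1],None,fx=4,fy=4,interpolation=cv2.INTER_CUBIC);b=cv2.resize(t[170:280,155:221][:,:,::-1],None,fx=4,fy=4,interpolation=cv2.INTER_CUBIC)
cv2.imwrite("pics/keep2.png",np.hstack([a,b]))
E
```

```text
shift [ 0.0064  0.0015 -0.3831] turn z -0.4977 -0.6336 az 1.8585 Z [-0.0023  0.0019 -1.    ] q [-0.667  0.418  0.228  1.384  0.    -0.955] t 8.1167
```

View pics/keep2.png

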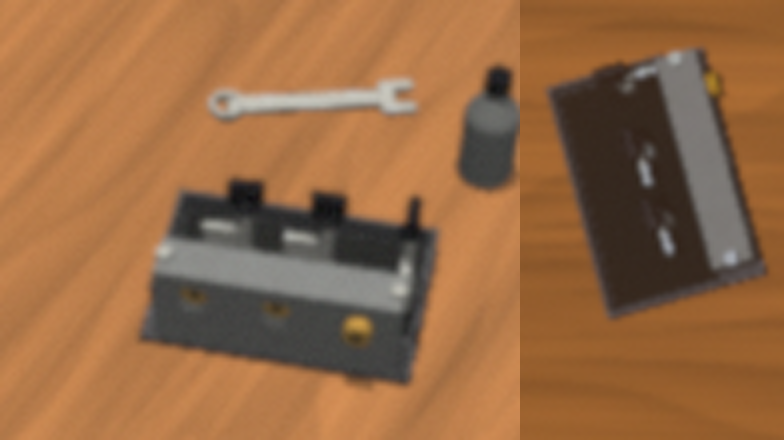

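The third keeper's handle now stands edge-on (crop (413,215)), its tongue pointing back at the block. The other two are still shut. Now the drift.

Emit:
step_arm(
  targets="1 0.006 0.002 0 0 0 -0.634;1 0.006 0.002 0 0 0 -0.634;1 0.006 0.002 0 0 0 -0.634;1 0.006 0.002 0 0 0 -0.634;1 0.006 0.002 -0.05 0 0 -0.634;1 0.006 0.002 -0.12 0 0 -0.634;1 0.006 0.002 -0.2 0 0 -0.634;1 0.006 0.002 -0.25 0 0 -0.634;1 0.006 0.002 -0.25 0 0 -0.634;1 0.006 0.002 -0.25 0 0 -0.634",
)

```text
clock: 9.05
eef_pos: [0.4625, -0.3591, 0.0959]
tool_rot: [0.103, 0.995, 0.001, -0.002]
ft_force: [0.1, -0.0, 0.1]
grip_width: 0.0853
grasp_force: 0.0
```

```bash
python3 - <<'E'
from h import *
go(.4627,-.3610,.029,np.pi/2-.21)
t=bot.camera("top");s=bot.camera("scene")
a=cv2.resize(s[190:300,100:210][:,:,::-1],None,fx=5,fy=5,interpolation=cv2.INTER_CUBIC);b=cv2.resize(t[170:280,310:360][:,:,::-1],None,fx=5,fy=5,interpolation=cv2.INTER_CUBIC)
cv2.imwrite("pics/dr1.png",np.hstack([a,b]))
E
```

```text
shift [ 0.0003 -0.0039 -0.1338] turn z -0.0034 -0.0043 az 1.3642 Z [-0.0035  0.0027 -1.    ] q [-0.66   0.499  0.021  1.097 -0.    -0.454] t 9.05
```

View pics/dr1.png

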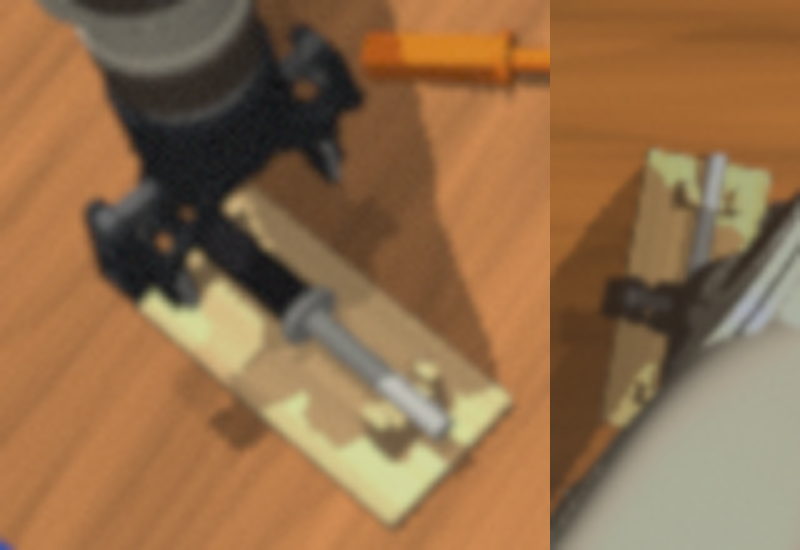

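The fingers straddle the handle with the collar ahead of them at crop (305,315). Descending and closing gently.

Emit:
step_arm(
  targets="1 0 -0.002 -0.05 0 0 -0.004;1 0 -0.002 -0.1 0 0 -0.004;1 0 -0.002 -0.134 0 0 -0.004;1 0 -0.002 -0.134 0 0 -0.004;0.4 0 -0.002 -0.134 0 0 -0.004;0 0 -0.002 -0.134 0 0 -0.004;-0.2 0 -0.002 -0.134 0 0 -0.004;-0.3 0 -0.002 -0.134 0 0 -0.004;-0.35 0 -0.002 -0.134 0 0 -0.004;-0.4 0 -0.002 -0.134 0 0 -0.004",
)

```text
clock: 9.98
eef_pos: [0.464, -0.3617, 0.0312]
tool_rot: [0.105, 0.994, -0.0, 0.001]
ft_force: [1.0, 1.1, 0.6]
grip_width: 0.0254
grasp_force: 0.2
```

Emit:
step_arm(
  targets="-0.5 0 0 0 0 0 0;-0.6 0 0 0 0 0 0;-1 0 0 0 0 0 0;-1 0 0 0 0 0 0;-1 0 0 0 0 0 0;-1 0 0 0 0 0 0",
)

```text
clock: 10.48
eef_pos: [0.4639, -0.3617, 0.0312]
tool_rot: [0.105, 0.994, -0.0, 0.001]
ft_force: [0.2, 1.0, 5.7]
grip_width: 0.0211
grasp_force: 58.9
```

```bash
python3 - <<'E'
from h import *
go(.4627,-.3610,.029,np.pi/2-.21);o=bot.get_obs();print(o['ft_force'],o['ft_torque'],o['eef_pos'])
E
```

```text
shift [-0.0025  0.0014 -0.0044] turn z 0.0012 0.0015 az 1.3596 Z [ 1.3e-03 -5.0e-04 -1.0e+00] q [-0.662  0.566 -0.054  0.949  0.    -0.451] t 10.4833
[0.18819106 1.00673982 5.74901881] [0.3277248  0.01906304 0.05184206] [ 0.46392543 -0.36168214  0.03119549]
```

Emit:
step_arm(
  targets="-1 0 0 0.02 0 0 0;-1 0 0 0.05 0 0 0;-1 0 0 0.1 0 0 0;-1 0 0 0.17 0 0 0;-1 0 0 0.25 0 0 0;-1 0 0 0.34 0 0 0;-1 0 0 0.36 0 0 0;-1 0 0 0.36 0 0 0",
)

```text
clock: 11.15
eef_pos: [0.4653, -0.3634, 0.2158]
tool_rot: [0.106, 0.994, -0.003, 0.004]
ft_force: [0.5, -0.1, -1.6]
grip_width: 0.0213
grasp_force: 58.9
```

```bash
python3 - <<'E'
from h import *
o=bot.get_obs();print(o['ft_force'],o['ft_torque'],o['eef_pos'],o['grip_width'])
P=w(JIG,[[.064,-.177,.0432]])[0];print(P)
go(*P[:2],.21,np.pi+.2862)
E
```

```text
[ 0.50352074 -0.09879039 -1.57258859] [ 0.01673964 -0.01698987 -0.01558961] [ 0.46533061 -0.36337103  0.21579243] 0.021282584714017512
[ 0.65886537 -0.03423251  0.0432    ]
shift [ 0.3871  0.6583 -0.0116] turn z -1.0728 -1.366 az 1.359 Z [ 0.0074 -0.0063 -1.    ] q [-0.663  0.42   0.219  1.36  -0.    -0.451] t 11.15
```

Emit:
step_arm(
  targets="-1 0.25 0.4 0 0 0 1;-1 0.25 0.4 0 0 0 1;-1 0.25 0.4 0 0 0 1;-1 0.25 0.4 0 0 0 1;-1 0.25 0.4 0 0 0 1;-1 0.25 0.4 0 0 0 1;-1 0.25 0.4 0 0 0 1;-1 0.25 0.4 0 0 0 1",
)

```text
clock: 11.82
eef_pos: [0.5878, -0.1592, 0.2071]
tool_rot: [-0.285, 0.959, 0.001, -0.002]
ft_force: [-0.2, -0.8, -2.6]
grip_width: 0.0212
grasp_force: 59.1
```

Emit:
step_arm(
  targets="-1 0.137 0.2 0 0 0 1;-1 0.137 0.2 0 0 0 1;-1 0.137 0.2 0 0 0 1;-1 0.137 0.2 0 0 0 1;-1 0.137 0.2 0 0 0 1;-1 0.137 0.2 0 0 0 1;-1 0.137 0.2 0 0 0 1;-1 0.137 0.2 0 0 0 1",
)

```text
clock: 12.48
eef_pos: [0.6556, -0.0627, 0.2081]
tool_rot: [-0.628, 0.778, 0.001, -0.002]
ft_force: [0.3, 0.3, -2.1]
grip_width: 0.021
grasp_force: 59.2
```

Emit:
step_arm(
  targets="-1 0 0 0 0 0 0.634;-1 0 0 0 0 0 0.634;-1 0 0 0 0 0 0.634;-1 0 0 0 0 0 0.634;-1 0 0 0 0 0 0.634;-1 0 0 0 0 0 0.634;-1 0 0 0 0 0 0.634",
)

```text
clock: 13.07
eef_pos: [0.6564, -0.0622, 0.2096]
tool_rot: [0.8, -0.601, -0.0, 0.0]
ft_force: [0.3, 0.1, -3.1]
grip_width: 0.0213
grasp_force: 59.2
```

```bash
python3 - <<'E'
from h import *
P=w(JIG,[[.064,-.177,.0432]])[0]
go(*P,np.pi+.2862)
E
```

```text
shift [ 0.0048  0.0559 -0.3329] turn z 0.004 0.0051 az -2.8594 Z [-0.0012 -0.     -1.    ] q [-0.094  0.58   0.46   1.452 -0.    -1.947] t 13.0667
```

Emit:
step_arm(
  targets="-1 0.009 0.028 -0.08 0 0 0.005;-1 0.009 0.028 -0.16 0 0 0.005;-1 0.009 0.028 -0.24 0 0 0.005;-1 0.009 0.028 -0.3 0 0 0.005;-1 0.009 0.028 -0.333 0 0 0.005;-1 0.009 0.028 -0.333 0 0 0.005;-1 0.009 0.028 -0.333 0 0 0.005;-1 0.009 0.028 -0.333 0 0 0.005",
)

```text
clock: 13.73
eef_pos: [0.6628, -0.0478, 0.0456]
tool_rot: [0.802, -0.598, 0.001, -0.001]
ft_force: [0.7, -0.7, -1.6]
grip_width: 0.0213
grasp_force: 59.2
```

```bash
python3 - <<'E'
from h import *
P=w(JIG,[[.064,-.157,.0432]])[0]
go(*P,np.pi+.2862)
t=bot.camera("top");s=bot.camera("scene");cv2.imwrite("t2.png",t[:,:,::-1]);cv2.imwrite("s2.png",s[:,:,::-1])
a=cv2.resize(s[95:195,230:330][:,:,::-1],None,fx=5.5,fy=5.5,interpolation=cv2.INTER_CUBIC);b=cv2.resize(t[165:265,180:225][:,:,::-1],None,fx=5.5,fy=5.5,interpolation=cv2.INTER_CUBIC)
cv2.imwrite("pics/al.png",np.hstack([a,b]))
for n in INF: print(n,proj(n,w(JIG,[[.064,-.028,.06],[.064,-.157+.119,.06],[.064,-.157+.024,.06]])).round(1))
E
```

```text
shift [-0.0192  0.0655 -0.0048] turn z -0.003 -0.0039 az -2.8524 Z [ 3.e-03 -2.e-04 -1.e+00] q [-0.072  0.684  0.208  1.091  0.    -1.932] t 13.7333
scene [[288.7 143.2]
 [288.1 145.7]
 [282.4 170.9]]
top [[203.6 190.6]
 [206.3 189.8]
 [232.2 182.4]]
```

View pics/al.png

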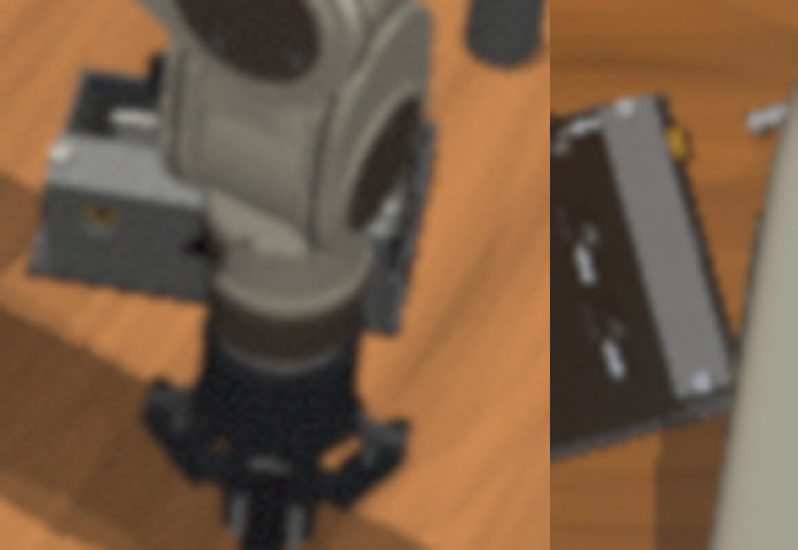

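The nose is at crop (750,122) and the proud bush at (680,143), which puts the drift on the bore axis in the top view. Next: approach.

Emit:
step_arm(
  targets="-1 -0.009 0.03 -0.004 0 0 -0.003;-1 -0.019 0.065 -0.004 0 0 -0.003;-1 -0.019 0.065 -0.004 0 0 -0.003;-1 -0.019 0.065 -0.004 0 0 -0.003",
)

```text
clock: 14.17
eef_pos: [0.6523, -0.0136, 0.0432]
tool_rot: [0.802, -0.598, 0.001, -0.001]
ft_force: [1.5, 0.2, -2.1]
grip_width: 0.021
grasp_force: 59.2
```

```bash
python3 - <<'E'
from h import *
P=w(JIG,[[.064,-.147,.0432]])[0]
go(*P,np.pi+.2862);o=bot.get_obs();print(o['ft_force'],w([0,0,-.2862],[o['eef_pos']-[*JIG[:2],0]]))
t=bot.camera("top")[:,:,::-1];cv2.imwrite("t3.png",t)
cv2.imwrite("pics/al3.png",cv2.resize(t[165:225,180:245],None,fx=10,fy=10,interpolation=cv2.INTER_CUBIC))
E
```

```text
shift [-0.0038  0.0163 -0.0001] turn z -0.0036 -0.0046 az -2.8517 Z [ 0.002 -0.    -1.   ] q [-0.021  0.665  0.165  1.068  0.    -1.881] t 14.1667
[ 1.45889726  0.15282088 -2.12006109] [[ 0.06352159 -0.15534365  0.04324374]]
```

View pics/al3.png

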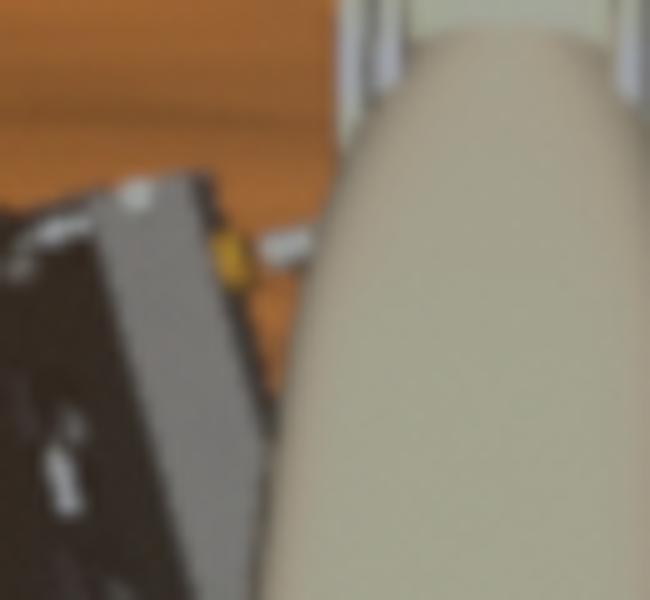

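Rod and bush line up (crop (288,246) and (235,258)), with about a 3 mm gap. Pushing forward slowly.

Emit:
step_arm(
  targets="-1 -0.001 0.004 0 0 0 -0.004;-1 -0.002 0.008 0 0 0 -0.004;-1 -0.003 0.011 0 0 0 -0.004;-1 -0.004 0.015 0 0 0 -0.004;-1 -0.005 0.018 0 0 0 -0.004;-1 -0.006 0.021 0 0 0 -0.004",
)

```text
clock: 14.72
eef_pos: [0.6499, -0.0074, 0.0423]
tool_rot: [0.8, -0.6, 0.003, 0.002]
ft_force: [1.9, -10.0, -1.7]
grip_width: 0.0209
grasp_force: 59.4
```

```bash
cat > st.py <<'E'
from h import *
o=bot.get_obs();print(o['ft_force'].round(1),w([0,0,-.2862],[o['ft_force']]).round(1),o['ft_torque'].round(2),w([0,0,-.2862],[o['eef_pos']-[*JIG[:2],0]]).round(4),o['grip_width'],o['clock'])
go(*w(JIG,[[.064,-.093,.0432]])[0],np.pi+.2862)
E
python3 st.py
```

```text
[  1.9 -10.   -1.7] [[ -1.  -10.1  -1.7]] [-1.95 -0.37  0.16] [[ 0.0629 -0.1487  0.0423]] 0.02087706356026172 14.7167
shift [-0.0294  0.1075  0.0019] turn z 0.003 0.0038 az -2.8584 Z [ 0.0021 -0.0057 -1.    ] q [-0.009  0.661  0.155  1.062 -0.006 -1.863] t 14.7167
```

Emit:
step_arm(
  targets="-1 -0.001 0.006 0.001 0 0 0;-1 -0.002 0.012 0.001 0 0 0;-1 -0.003 0.017 0.001 0 0 0;-1 -0.005 0.023 0.001 0 0 0;-1 -0.006 0.029 0.001 0 0 0;-1 -0.008 0.035 0.001 0 0 0;-1 -0.009 0.04 0.001 0 0 0;-1 -0.011 0.046 0.001 0 0 0;-1 -0.013 0.052 0.001 0 0 0;-1 -0.015 0.058 0.001 0 0 0",
)

```text
clock: 15.55
eef_pos: [0.6419, 0.0199, 0.0426]
tool_rot: [0.799, -0.601, 0.003, 0.003]
ft_force: [1.0, -10.3, -1.6]
grip_width: 0.021
grasp_force: 59.4
```

```bash
python3 st.py
```

```text
[  1.  -10.3  -1.6] [[ -1.9 -10.1  -1.6]] [-2.1  -0.2   0.29] [[ 0.063  -0.1203  0.0426]] 0.021045700788521686 15.55
shift [-0.0136  0.0528  0.0013] turn z 0.0043 0.0055 az -2.8597 Z [ 0.0012 -0.0077 -1.    ] q [ 0.035  0.648  0.131  1.053 -0.008 -1.818] t 15.55
```

Emit:
step_arm(
  targets="-1 -0.002 0.006 0 0 0 0;-1 -0.003 0.012 0 0 0 0;-1 -0.005 0.017 0 0 0 0;-1 -0.007 0.023 0 0 0 0;-1 -0.008 0.029 0 0 0 0;-1 -0.01 0.035 0 0 0 0;-1 -0.012 0.04 0 0 0 0;-1 -0.013 0.046 0 0 0 0;-1 -0.015 0.052 0 0 0 0;-1 -0.015 0.052 0 0 0 0",
)

```text
clock: 16.38
eef_pos: [0.6336, 0.0515, 0.0423]
tool_rot: [0.801, -0.599, -0.0, -0.0]
ft_force: [-0.2, -0.6, -2.0]
grip_width: 0.0212
grasp_force: 59.3
```

```bash
python3 st.py
```

```text
[-0.2 -0.6 -2. ] [[-0.4 -0.5 -2. ]] [-0.01 -0.06 -0.01] [[ 0.064  -0.0877  0.0423]] 0.021186468489284505 16.3833
shift [ 0.003  -0.0102  0.0018] turn z 0.0001 0.0001 az -2.8555 Z [-3.e-04  4.e-04 -1.e+00] q [ 0.081  0.637  0.11   1.044  0.    -1.776] t 16.3833
```

Emit:
step_arm(
  targets="-1 0.006 -0.02 0.001 0 0 0;-1 0.014 -0.048 0.001 0 0 0;-1 0.025 -0.086 0.001 0 0 0;-1 0.037 -0.127 0.001 0 0 0;-1 0.049 -0.167 0.001 0 0 0;-1 0.056 -0.192 0.001 0 0 0;-1 0.056 -0.192 0.06 0 0 0;-1 0.056 -0.192 0.14 0 0 0;-1 0.056 -0.192 0.22 0 0 0;-1 0.056 -0.192 0.3 0 0 0",
)

```text
clock: 17.22
eef_pos: [0.6614, -0.0471, 0.1935]
tool_rot: [0.8, -0.6, -0.0, 0.0]
ft_force: [1.0, 0.3, -1.6]
grip_width: 0.0209
grasp_force: 59.2
```

Emit:
step_arm(
  targets="-1 -0.1 -0.25 0.03 0 0 -0.9;-1 -0.1 -0.25 0.03 0 0 -0.9;-1 -0.1 -0.25 0.03 0 0 -0.9;-1 -0.1 -0.25 0.03 0 0 -0.9;-1 -0.1 -0.25 0.03 0 0 -0.9;-1 -0.1 -0.25 0.03 0 0 -0.9;-1 -0.1 -0.25 0.03 0 0 -0.9;-1 -0.1 -0.25 0.03 0 0 -0.9",
)

```text
clock: 17.88
eef_pos: [0.6117, -0.1715, 0.2073]
tool_rot: [-0.544, 0.839, 0.0, -0.0]
ft_force: [0.2, -0.2, -2.5]
grip_width: 0.0214
grasp_force: 59.5
```

Emit:
step_arm(
  targets="-1 -0.15 -0.25 0 0 0 -0.9;-1 -0.15 -0.25 0 0 0 -0.9;-1 -0.15 -0.25 0 0 0 -0.9;-1 -0.15 -0.25 0 0 0 -0.9;-1 -0.15 -0.25 0 0 0 -0.9;-1 -0.15 -0.25 0 0 0 -0.9;-1 -0.15 -0.25 0 0 0 -0.9;-1 -0.15 -0.25 0 0 0 -0.9",
)

```text
clock: 18.55
eef_pos: [0.5369, -0.2956, 0.2073]
tool_rot: [-0.221, 0.975, 0.0, -0.0]
ft_force: [0.4, 0.2, -2.1]
grip_width: 0.0213
grasp_force: 59.5
```

```bash
python3 - <<'E'
from h import *
go(.4639,-.3617,.1,1.3596);o=bot.get_obs();print(o['ft_force'],o['grip_width'])
t=bot.camera("top");s=bot.camera("scene")
a=cv2.resize(s[80:180,220:330][:,:,::-1],None,fx=5,fy=5,interpolation=cv2.INTER_CUBIC);b=cv2.resize(t[175:275,160:210][:,:,::-1],None,fx=5,fy=5,interpolation=cv2.INTER_CUBIC)
cv2.imwrite("pics/out.png",np.hstack([a,b]))
E
```

```text
shift [-0.146  -0.1322 -0.2145] turn z -0.6568 -0.8363 az 2.0164 Z [-1.e-04  0.e+00 -1.e+00] q [-0.503  0.479  0.288  1.38  -0.    -0.949] t 18.55
[ 0.37799734  0.16800897 -2.14904062] 0.02125322596462325
```

View pics/out.png

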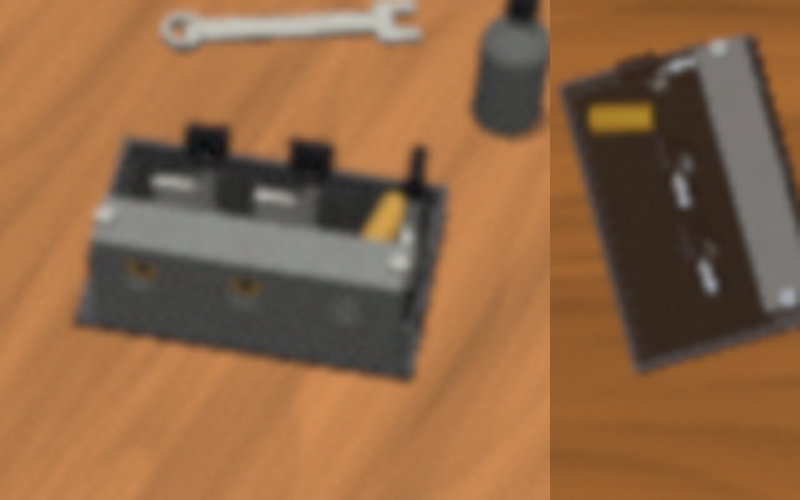

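The bush lies in the tray (crop (620,118)), the keeper is open and the other bushes are unmoved. I'll put the drift back at its recorded grasp pose.

Emit:
step_arm(
  targets="-1 -0.146 -0.132 0 0 0 -0.836;-1 -0.146 -0.132 0 0 0 -0.836;-1 -0.146 -0.132 0 0 0 -0.836;-1 -0.146 -0.132 0 0 0 -0.836;-1 -0.146 -0.132 0 0 0 -0.836;-1 -0.146 -0.132 0 0 0 -0.836;-1 -0.146 -0.132 -0.05 0 0 -0.836;-1 -0.146 -0.132 -0.12 0 0 -0.836;-1 -0.146 -0.132 -0.18 0 0 -0.836;-1 -0.146 -0.132 -0.2 0 0 -0.836",
)

```text
clock: 19.48
eef_pos: [0.4616, -0.359, 0.1025]
tool_rot: [0.106, 0.994, 0.002, -0.004]
ft_force: [-0.9, 1.0, -3.0]
grip_width: 0.0212
grasp_force: 59.4
```

Emit:
step_arm(
  targets="-1 0 0 0 0 0 0;-1 0 0 0 0 0 0",
)

```text
clock: 19.65
eef_pos: [0.4643, -0.3614, 0.1077]
tool_rot: [0.106, 0.994, 0.0, -0.0]
ft_force: [0.1, -1.0, -1.4]
grip_width: 0.0212
grasp_force: 59.4
```

```bash
python3 - <<'E'
from h import *
go(.4639,-.3617,.0315,1.3596)
E
```

```text
shift [-0.0008 -0.0006 -0.1525] turn z 0.002 0.0025 az 1.3576 Z [-2.e-04  2.e-04 -1.e+00] q [-0.661  0.491  0.041  1.121  0.    -0.448] t 19.65
```

Emit:
step_arm(
  targets="-1 -0.001 -0.001 -0.04 0 0 0.002;-1 -0.001 -0.001 -0.08 0 0 0.002;-1 -0.001 -0.001 -0.11 0 0 0.002;-1 -0.001 -0.001 -0.13 0 0 0.002;-1 -0.001 -0.001 -0.142 0 0 0.002;-1 -0.001 -0.001 -0.142 0 0 0.002;-1 -0.001 -0.001 -0.142 0 0 0.002",
)

```text
clock: 20.23
eef_pos: [0.4642, -0.3627, 0.0376]
tool_rot: [0.106, 0.994, -0.001, 0.001]
ft_force: [-0.4, 0.2, -2.3]
grip_width: 0.0209
grasp_force: 59.5
```

Emit:
step_arm(
  targets="-1 0 0 -0.004 0 0 0;-1 0 0 -0.008 0 0 0;-1 0 0 -0.009 0 0 0;-1 0 0 -0.009 0 0 0",
)

```text
clock: 20.57
eef_pos: [0.4635, -0.3621, 0.032]
tool_rot: [0.106, 0.994, -0.0, 0.0]
ft_force: [0.1, -0.2, -3.0]
grip_width: 0.021
grasp_force: 59.5
```

```bash
python3 - <<'E'
from h import *
go(.4639,-.3617,.0312,1.3596);o=bot.get_obs();print(o['ft_force'],o['ft_torque'])
E
```

```text
shift [ 0.0009  0.0008 -0.0016] turn z 0.0018 0.0023 az 1.3578 Z [ 2.e-04 -2.e-04 -1.e+00] q [-0.663  0.566 -0.052  0.953  0.    -0.45 ] t 20.5667
[ 0.09049607 -0.24498019 -2.99490984] [0.02850659 0.01431973 0.02731348]
```

Not touching yet; lower another 1.5 mm or so.

Emit:
step_arm(
  targets="-1 0.001 0.001 -0.001 0 0 0.002;-1 0.001 0.001 -0.002 0 0 0.002;-1 0.001 0.001 -0.003 0 0 0.002;-1 0.001 0.001 -0.003 0 0 0.002",
)

```text
clock: 20.9
eef_pos: [0.4641, -0.3616, 0.0312]
tool_rot: [0.105, 0.994, -0.0, 0.0]
ft_force: [-1.7, 1.9, 3.2]
grip_width: 0.0209
grasp_force: 60.4
```

Emit:
step_arm(
  targets="-0.45 0 0 0 0 0 0;-0.4 0 0 0 0 0 0;-0.3 0 0 0 0 0 0;0 0 0 0 0 0 0;0.5 0 0 0 0 0 0;1 0 0 0 0 0 0;1 0 0 0 0 0 0;1 0 0 0 0 0 0;1 0 0 0 0 0 0",
)

```text
clock: 21.65
eef_pos: [0.4639, -0.3616, 0.0303]
tool_rot: [0.106, 0.994, -0.0, 0.0]
ft_force: [1.3, 0.1, -0.2]
grip_width: 0.0855
grasp_force: 0.0
```

Emit:
step_arm(
  targets="1 0 0 0.04 0 0 0;1 0 0 0.08 0 0 0;1 0 0 0.16 0 0 0;1 0 0 0.24 0 0 0;1 0 0 0.32 0 0 0;1 -0.2 0.2 0.4 0 0 0;1 -0.3 0.4 0.4 0 0 0;1 -0.4 0.6 0.4 0 0 0;1 -0.4 0.6 0.4 0 0 0;1 -0.4 0.6 0.4 0 0 0",
)

```text
clock: 22.48
eef_pos: [0.3446, -0.1923, 0.2177]
tool_rot: [0.106, 0.994, -0.0, 0.0]
ft_force: [0.3, 0.9, 0.4]
grip_width: 0.0852
grasp_force: 0.0
```

Emit:
step_arm(
  targets="1 -0.1 0.4 0 0 0 0;1 -0.1 0.4 0 0 0 0;1 -0.1 0.4 0 0 0 0;1 -0.1 0.4 0 0 0 0;1 -0.1 0.4 0 0 0 0;1 -0.1 0.4 0 0 0 0",
)

```text
clock: 22.98
eef_pos: [0.2937, 0.0121, 0.2177]
tool_rot: [0.099, 0.995, 0.001, -0.0]
ft_force: [-0.1, 0.4, 0.6]
grip_width: 0.0854
grasp_force: 0.0
```

```bash
python3 - <<'E'
from h import *
go(.4639,-.3617,.1,1.3596)
for n,r in(("top",(195,260,315,360)),("scene",(220,300,120,208))):
    a=cv2.imread(n+"_raw.png").astype(int);b=bot.camera(n)[:,:,::-1].astype(int)
    d=np.abs(a-b).max(-1)[r[0]:r[1],r[2]:r[3]];print(n,"mean",d.mean().round(2),"n>40:",(d>40).sum(),d.size)
    if n=="top":
        h=cv2.cvtColor(b.astype(np.uint8),cv2.COLOR_BGR2HSV)[195:260,315:360].astype(int)
        for nm,m in(("handle",h[...,2]<85),("rod",(h[...,1]<60)&(h[...,2]>95))):
            print(nm,[(q+195,(np.where(m[q])[0].mean()+315).round(1)) for q in range(0,65,4) if m[q].sum()>1])
E
```

```text
shift [ 0.3403 -0.7477 -0.2354] turn z -0.0127 -0.0162 az 1.3723 Z [-0.      0.0029 -1.    ] q [ 0.038 -0.17  -0.46   1.281  0.003  0.237] t 22.9833
top mean 3.74 n>40: 0 2925
handle [(231, np.float64(337.5)), (235, np.float64(337.0)), (239, np.float64(336.5)), (243, np.float64(335.5)), (247, np.float64(334.5))]
rod [(203, np.float64(343.5)), (207, np.float64(343.0)), (211, np.float64(342.5)), (215, np.float64(341.5)), (219, np.float64(340.5)), (223, np.float64(339.5)), (227, np.float64(338.5))]
scene mean 3.86 n>40: 24 7040
```

The drift is back within about 1–2 mm of where it started, so I'm handing the job in.

```bash
python3 -c "
from workcell import bot
print(bot.job_done())"
```

```text
the job is handed in; nothing more can be done
None
```

I opened only the third keeper (keeper2), drove the long bush through into the catch tray, laid the drift back in its rest within about 1–2 mm of its start, and handed the job in at about 23 s; the hand-in returned no verdict.

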